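# Fetch the bar weight from behind the containers

### The job

The flat brass bar weight lies in the wooden tray behind a close row of three containers. Stand all three containers upright on the grey felt mat, then lay the bar weight gently on the middle of the clear plate, lengthwise along it, and finally put each container back, upright, on the very spot in the tray where it stood at the start. Do not tip any container over, and do not disturb the white eraser block in the tray, the knobbed brass weight on the mat or the bone folder beside the plate.

Things in the scene. Friction and masses are not known exactly. Their poses are not given: they have to be found in the camera images.
- bottle: round amber glass bottle with paper band and black cap, 135 mm tall, 320 g; body 60 mm diameter up to 86 mm, sloping shoulder up to 100 mm, neck 30 mm diameter up to 106 mm, then the cap, 34 mm diameter, 106 to 135 mm. Grip it at the cap. Origin at the centre of its underside, z up along its axis. Stands in one of three places in the tray's row, drawn afresh each time.
- jar: white plastic jar with a screw lid slightly wider than the body, 108 mm tall, 300 g; body 53 mm diameter up to 84 mm, lid 56 mm diameter from 84 to 108 mm. Grip it at the lid. Origin at the centre of its underside, z up along its axis. Stands in one of the three places of the row.
- can: straight bare aluminium can, 50 mm diameter and 112 mm tall, 250 g, with a small dark disc in the middle of its flat top. Grip it near its top. Origin at the centre of its underside, z up along its axis. Stands in one of the three places of the row.
- bar: flat brass bar weight, 36 mm (x) by 100 mm (y, its length) by 24 mm high, 700 g, lying flat in the tray behind the row (on the side away from the robot), parallel to the row and 5 to 20 mm from it. Origin at the centre of its underside.
- tray: shallow open wooden tray, fixed, 166 mm (x) by 236 mm (y) by 24 mm high outside, walls and floor 6 mm thick, so its inner floor is 6 mm above the table; origin at the centre of its underside, x points away from the robot. The three containers stand in a row along y, about 66 mm apart centre to centre, about 43 mm from the tray's centre towards the robot; the bar lies about 12 mm beyond the tray's centre, with some 30 mm free to the far wall.
- felt_mat: grey felt mat, fixed, 200 mm (x) by 190 mm (y), 4 mm thick, on the table to the left or right of the tray; origin at the centre of its underside. The knobbed brass weight stands on it near its +x +y corner; the rest is free.
- press_plate: clear acrylic plate, 100 mm (x) by 150 mm (y, its length), 6 mm thick, with whitish edges, lying fixed on the middle of a 2 mm thick tan sheet 200 by 190 mm, on the other side of the tray from the mat; the plate's top is 8 mm above the table. Origin on the table under the plate's centre.
- eraser: bystander: small white eraser block, 26 x 30 x 20 mm high, in the tray's far +y corner. Origin at the centre of its underside.
- knob_weight: bystander: brass weight, 44 mm diameter body 40 mm tall with a knob above, 74 mm tall in all, 520 g, standing on the felt mat. Origin at the centre of its underside.
- folder: bystander: ivory-coloured bone folder, flat strip 18 mm (x) by about 120 mm (y) by 6 mm, lying on the tan sheet beside the clear plate, on its +x side, about 80 mm from the plate's centre. Origin at its underside.
Not all that is in view belongs to the job. Leave any blue or turquoise look-alike of the can alone.

How it is judged:
By the outcome, as a careful person would: the job done as asked, in the order asked, and still so for the second after the job is handed in, with the robot touching nothing.
It also fails if it takes over 138 s, if anything falls off the work surface, if the arm or the gripper's body presses on something with over 40 N, if the wrist force passes 120 N, or if a joint passes its speed limit or range.

### The arm

A 6-joint arm with a two-finger parallel gripper is mounted at the origin on the work surface. World frame = base frame: x ahead of the robot, y to its left, z up, the work surface at z = 0. Lengths are in m, angles in rad, forces in N, time in s.
With the tool pointing down it reaches from about 0.35 to 0.975 m from the base axis. Payload 4.9 kg.
Tool frame: the origin (TCP) lies on the mounting face of the last link; the fingertips stand 173 mm ahead of it and the grasp point (between the pads) lies 155 mm ahead of it; z points along the fingers, y is the line along which they close (so a half turn about z gives the same grasp; the last joint's range is limited). The gripper opens to 85 mm and grips with 20 to 120 N. Pads are 22 mm wide; open, the fingers measure 114 mm over their backs; the gripper's body (76 mm by 85 mm) begins 54 mm behind the grasp point. The pads swing forward as they close: fully open they stand 13 mm farther back than shut.
Start: joints at [1.136, 0.053, 1.613, -0, 1.476, -0.119], TCP at [0.194, 0.594, 0.405] pointing down, gripper open.
Joint ranges: [-3.01, 3.01], [-1.01, 2.22], [0.06, 2.58], [-1.02, 4.17], [0.09, 2.62], [-3.14, 3.14]. Speed limits (rad/s): [2.57, 2.57, 3.14, 3.14, 3.14, 3.14].

### API

Orientations are given as a rotation vector (axis times angle).
In Python, from station import monitor, eyes, finish_job gives the robot as it stands. The module is installed in compiled form; this text tells all that it offers.
- The arm moves only by the tool step_arm, never from a script. Its argument "commands" is a list of rows, each a list of 3 entries, a list of its own where there are three numbers: the opening in per cent of the stroke, from 0 (shut) to 100 (fully open), then the shift along the tool's x, y, z in mm, then the turn about the tool's z in degrees. In form: [[hand, [x, y, z], yaw], ...]. A call has 1 to 12 rows; each row is the pose to reach, as a shift and turn from the pose commanded when the call began, along the tool's axes at that moment; what a row does not reach only later rows make up. A row lasts 1/8 s, in which the tool goes at most 62.5 mm and 10.7 degrees, less where a joint would pass 70% of its speed; a pose out of reach is approached as far as the arm can. A call with a gripper value outside its range is refused whole. The fingers move at their own pace and stop on an object; "squeeze" is the grip in N (left out, the last holds). Time passes only in rows, so rows that repeat a pose let the fingers close. It gives the time, the measured TCP pose, the force, the opening and the grip force at its end, in the units of the state.
- monitor.get_obs(): the state, without advancing time (a new reading comes with each control period).
- eyes.get_image(name): name is "side" or "top" or "wrist"; returns the picture (384x512x3 uint8, red, green, blue); there is no depth.
- eyes.camera_info(name): a dict with "camera_matrix" (3x3 intrinsics, pixels), "extrinsics" (4x4, takes a point from camera to world coordinates). Camera axes: x right, y down, z forward; pixel columns grow to the right and rows downward; lengths in m; the calibration is good to about 2 mm. A picture is of the moment at which its call begins: read the wrist's pose just before it. camera_info takes no time and is no camera call; for the wrist camera it gives the pose at the moment of the call.
- finish_job(): hands the job in; it is judged then, once.
The state is a dict: "t": time; "q": joint angles; "dq": joint speeds; "effort": joint torques, N m; "tool_pos": TCP position; "tool_rot": TCP orientation; "contact_force": force on the tool from outside, world axes, zero at the start; "wrist_torque": the same for the moment, N m; "opening": finger opening in m; "grip_force": force on a finger pad.
Only numpy, scipy, OpenCV 4.12 (cv2) and the standard library are available. Lean on these libraries where they do the work, as an engineer would, in place of code of your own. Each camera call takes 0.05 s, during which the arm holds its last target. There are 200 camera calls.

## Working session

There is one attempt and no reset: what is moved stays moved. The work goes in short steps, Python scripts to look and compute and a tool call to move; the robot and the scene stay as the last step left them, time stands still between calls to the robot, and variables do not carry over. Pictures are saved under pics/ and viewed, at most 14 in all, crops included, and the job is handed in when it is done.

Besides the shell and the picture viewer there is one more tool, called after ">>>" as name(argument=value, ...), one argument or row to a line, values as JSON. step_arm: Moves the arm, as the interface text tells. Its arguments: {"type":"object","properties":{"commands":{"type":"array"},"squeeze":{"type":"number"}},"required":["commands"]}

```bash
mkdir -p pics
cat > h.py <<'E'
import numpy as np, cv2
from station import monitor, eyes, finish_job
def shot(cam,name):
    I=eyes.camera_info(cam); im=eyes.get_image(cam)
    cv2.imwrite(f'pics/{name}.png',cv2.cvtColor(im,cv2.COLOR_RGB2BGR)); return im,I
def ray(I,u,v,z):
    K=np.array(I['camera_matrix']);T=np.array(I['extrinsics'])
    d=T[:3,:3]@np.linalg.solve(K,[u,v,1.]);o=T[:3,3]
    return o+d*(z-o[2])/d[2]
def proj(I,p):
    K=np.array(I['camera_matrix']);T=np.array(I['extrinsics'])
    c=K@(T[:3,:3].T@(np.array(p)-T[:3,3])); return c[:2]/c[2]
E
python3 - <<'E'
from h import *
a,I=shot('top','top0'); print(I)
b,J=shot('side','side0'); print(J['extrinsics'])
o=monitor.get_obs(); print(o)
E
```

```text
{'camera_matrix': array([[477.86307565,   0.        , 259.06385923],
       [  0.        , 477.86307565, 190.34240722],
       [  0.        ,   0.        ,   1.        ]]), 'extrinsics': array([[ 0.00773326, -0.99729587,  0.07308313,  0.43819917],
       [-0.99993301, -0.00708285,  0.00915461,  0.00288444],
       [-0.00861222, -0.07314903, -0.99728384,  1.06143279],
       [ 0.        ,  0.        ,  0.        ,  1.        ]])}
[[-0.99318829 -0.09656928  0.06520276  0.44881776]
 [-0.11578926  0.75537103 -0.6449864   0.79698142]
 [ 0.01303359 -0.64814272 -0.76140734  0.99388323]
 [ 0.          0.          0.          1.        ]]
{'t': 0.1, 'q': array([ 1.13595461e+00,  5.33151317e-02,  1.61414718e+00,  2.49700904e-05,
        1.47602107e+00, -1.18995503e-01]), 'dq': array([ 2.36008904e-03, -8.18686190e-04, -2.39448295e-03,  3.93588671e-05,
       -6.00867736e-04, -5.34103694e-04]), 'effort': array([ 3.13040482e-04, -3.94905603e+01, -3.71361780e+01, -1.29383898e-04,
        3.93668481e-03,  8.91059301e-06]), 'tool_pos': array([0.19403088, 0.59386673, 0.40357628]), 'tool_rot': array([-4.93988858e-01, -3.10196285e+00,  2.84563929e-03]), 'contact_force': array([ 0.26566629, -0.09334916, -0.17032399]), 'wrist_torque': array([0.00111752, 0.00985861, 0.04614639]), 'grip_force': 0.0, 'opening': 0.08557391769926084}
```

View pics/top0.png

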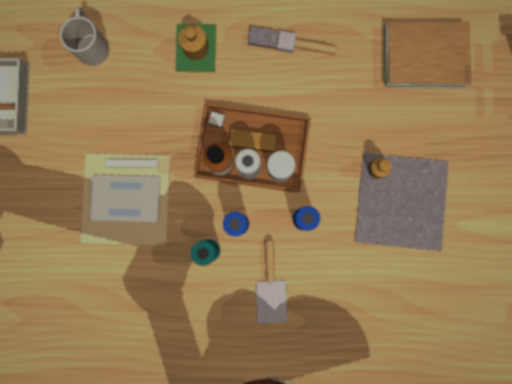

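View pics/side0.png

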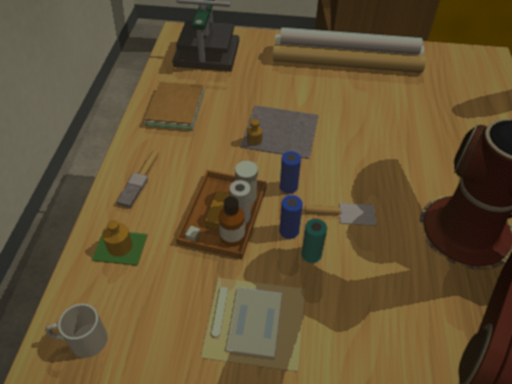

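The top view, with +x up and +y left, shows the bottle at (215,155), can at (247,161) and jar at (281,165). The bar is at (253,140), the eraser at (216,119) and the tray around (252,145). The mat is on the right at (402,200) with the knob at (380,168), and the plate is at (125,198). The decoy cans are at (236,223), (307,218) and (205,252). In the side view the bottle at (232,220), can at (240,190) and jar at (246,170) stand in a row.

Run:
```python
from h import *
im=cv2.imread('pics/top0.png')
a=cv2.resize(im[90:200,185:320],None,fx=4,fy=4,interpolation=cv2.INTER_CUBIC)
b=cv2.resize(im[145:250,75:175],None,fx=2.5,fy=2.5,interpolation=cv2.INTER_CUBIC)
c=cv2.resize(im[145:255,350:455],None,fx=2.5,fy=2.5,interpolation=cv2.INTER_CUBIC)
out=np.zeros((560,800,3),np.uint8)
out[:440,:540]=a; out[0:262,545:795]=b; out[280:555,537:799]=c[:275,:262]
cv2.imwrite('pics/crop.png',out)
h=cv2.cvtColor(im,cv2.COLOR_BGR2HSV)
for n,(u,v) in dict(jar=(281,165),can=(240,155),disc=(247,161),cap=(215,155),bar=(253,140),floor=(285,125),rim=(255,103),mat=(402,200),plate=(125,198),sheet=(90,235),table=(330,180)).items(): print(n,h[v,u])
```

```text
jar [ 33  16 172]
can [ 30  19 172]
disc [ 8 15 70]
cap [ 0 21 24]
bar [ 18 169 125]
floor [ 13 160 131]
rim [ 17 121 166]
mat [  5  24 115]
plate [ 23  33 156]
sheet [ 28  78 160]
table [ 20 113 171]
```

View pics/crop.png

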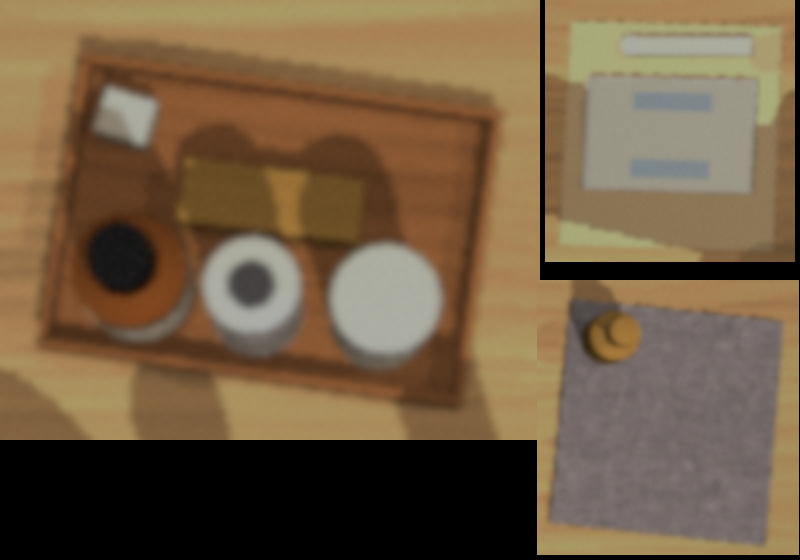

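The crop shows the tray rim corners at (82,52), (497,112), (458,405) and (42,348). The bar's corners are (183,158), (365,178), (360,242) and (178,222). The cap is at (121,257), the can disc at (251,283) and the jar lid at (385,297). The plate and mat corners are also clear.

```bash
cat > m.py <<'E'
from h import *
im=cv2.imread('pics/top0.png'); h=cv2.cvtColor(im,cv2.COLOR_BGR2HSV); I=eyes.camera_info('top')
def px(x,y,f,u0,v0): return (x+.5)/f-.5+u0,(y+.5)/f-.5+v0
def quad(n,pts,z):
    P=np.array([ray(I,u,v,z)[:2] for u,v in pts]); r=cv2.minAreaRect((P*1000).astype(np.float32))
    c=P.mean(0); e=(P[0]+P[3]-P[1]-P[2])/2; g=(P[0]+P[1]-P[2]-P[3])/2
    print(n,c.round(4),'ydir yaw',np.degrees(np.arctan2(-e[0],e[1])).round(1),'xdir yaw',np.degrees(np.arctan2(g[1],g[0])).round(1),'len y,x',np.linalg.norm(e).round(4),np.linalg.norm(g).round(4))
    return c
T=quad('tray',[px(x,y,4,185,90) for x,y in [(82,52),(497,112),(458,405),(42,348)]],.024)
quad('bar',[px(x,y,4,185,90) for x,y in [(183,158),(365,178),(360,242),(178,222)]],.030)
quad('plate',[px(x-545,y,2.5,75,145) for x,y in [(587,75),(757,78),(750,191),(583,188)]],.008)
quad('mat',[px(x-537,y-280,2.5,350,145) for x,y in [(570,300),(782,320),(765,545),(551,520)]],.004)
def blob(n,x,y,z,lo,hi,r):
    u,v=px(x,y,4,185,90); m=cv2.inRange(h,lo,hi); k=np.zeros_like(m); cv2.circle(k,(round(u),round(v)),r,255,-1); m&=k
    M=cv2.moments(m,True); p=ray(I,M['m10']/M['m00'],M['m01']/M['m00'],z); print(n,p.round(4),'d',2*np.sqrt(M['m00']/np.pi)*(1.06-z)/478); 
    return p
blob('cap',121,257,.141,(0,0,0),(180,255,60),12)
blob('disc',251,283,.118,(0,0,0),(180,255,120),7)
print('jar manual',ray(I,*px(385,297,4,185,90),.114).round(4))
blob('jar',385,297,.114,(0,0,150),(180,50,255),15)
print('knob',ray(I,*px(624-537,329-280,2.5,350,145),.074).round(4))
for n,c in dict(d1=(236,223),d2=(307,218),d3=(205,252)).items(): print(n,ray(I,*c,.112).round(3))
E
python3 m.py
```

```text
tray [0.61   0.0287] ydir yaw -7.7 xdir yaw -7.1 len y,x 0.2301 0.1643
bar [0.6246 0.0276] ydir yaw -6.0 xdir yaw -3.9 len y,x 0.0999 0.0354
plate [0.4967 0.3105] ydir yaw -0.6 xdir yaw -1.2 len y,x 0.1496 0.1002
mat [ 0.4946 -0.3027] ydir yaw -5.6 xdir yaw -5.4 len y,x 0.1884 0.1979
cap [0.5763 0.0979 0.141 ] d 0.033538344743579675
disc [0.5666 0.0356 0.118 ] d 0.022125630878887033
jar manual [ 0.5609 -0.0315  0.114 ]
jar [ 0.5601 -0.0321  0.114 ] d 0.0526095746670291
knob [ 0.5666 -0.248   0.074 ]
d1 [0.443 0.057 0.112]
d2 [ 0.453 -0.084  0.112]
d3 [0.385 0.117 0.112]
```

```bash
cat > go.py <<'E'
import sys
from h import *
from scipy.spatial.transform import Rotation as R
def go(x,y,z,yaw=None):
    o=monitor.get_obs(); M=R.from_rotvec(o['tool_rot']).as_matrix()
    s=M.T@(np.array([x,y,z])-o['tool_pos'])*1000
    a=np.degrees(np.arctan2(M[1,1],M[0,1]))
    d=None if yaw is None else round((a-yaw+180)%360-180,1)
    print('pos',o['tool_pos'].round(4),'yawY',a.round(2),'tilt',M[:,2].round(3),'shift',s.round(1),'turn',d,'t',o['t'],'open',o['opening'].round(4),'grip',o['grip_force'],'F',o['contact_force'].round(1))
if __name__=='__main__': go(*map(float,sys.argv[1:]))
E
python3 go.py .5605 -.0318 .40 -7
```

```text
Traceback (most recent call last):
  File "go.py", line 10, in <module>
    if __name__=='__main__': go(*map(float,sys.argv[1:]))
                             ~~^^^^^^^^^^^^^^^^^^^^^^^^^^
  File "go.py", line 9, in go
    print('pos',o['tool_pos'].round(4),'yawY',a.round(2),'tilt',M[:,2].round(3),'shift',s.round(1),'turn',d,'t',o['t'],'open',o['opening'].round(4),'grip',o['grip_force'],'F',o['contact_force'].round(1))
                                                                                                                              ^^^^^^^^^^^^^^^^^^
AttributeError: 'float' object has no attribute 'round'
```

```bash
sed -i "s/o\['opening'\].round(4)/round(o['opening'],4)/" go.py; python3 go.py .5605 -.0318 .40 -7
```

```text
pos [0.194  0.5939 0.4036] yawY 71.9 tilt [-0.001 -0.002 -1.   ] shift [-542.7 -480.9    4.3] turn 78.9 t 0.1 open 0.0856 grip 0.0 F [ 0.3 -0.1 -0.2]
```

>>> step_arm(
  commands=[
    [100, [-60, -53, 0], 10],
    [100, [-120, -106, 0], 20],
    [100, [-165, -147, 0], 30],
    [100, [-215, -190, 0], 40],
    [100, [-265, -235, 0], 50],
    [100, [-315, -279, 0], 60],
    [100, [-365, -323, 0], 70],
    [100, [-415, -368, 0], 79],
    [100, [-465, -412, 0], 79],
    [100, [-510, -452, 0], 79],
    [100, [-543, -481, 0], 79],
    [100, [-543, -481, 0], 79],
  ],
  squeeze=40,
)

```text
t: 1.6
tool_pos: [0.5616, -0.0344, 0.4041]
tool_rot: [-2.357, -2.077, 0.001]
contact_force: [-0.0, -0.5, -0.2]
opening: 0.0856
grip_force: 0.0
```

```bash
python3 go.py .5605 -.0318 .40 -7
python3 - <<'E'
from h import *
im,I=shot('wrist','w1'); print(np.array(I['extrinsics']).round(4)); print(I['camera_matrix'])
for n,p in dict(jar=(.5605,-.0318,.114),can=(.5666,.0356,.118),cap=(.5763,.0979,.141),bar=(.6246,.0276,.03)).items(): print(n,proj(I,p).round(1))
E
```

```text
pos [ 0.5616 -0.0344  0.4041] yawY -7.23 tilt [-0.001 -0.    -1.   ] shift [ 2.5 -1.4  4.1] turn -0.2 t 1.6 open 0.0856 grip 0.0 F [-0.  -0.5 -0.2]
[[ 0.9921 -0.1189 -0.04    0.5713]
 [-0.1255 -0.9445 -0.3037  0.044 ]
 [-0.0017  0.3063 -0.9519  0.3736]
 [ 0.      0.      0.      1.    ]]
[[332.95142395   0.         261.29695883]
 [  0.         332.95142395 186.55804882]
 [  0.           0.           1.        ]]
jar [260.3 178.4]
can [257.   92.1]
cap [259. -13.]
bar [317.3  89.6]
```

View pics/w1.png

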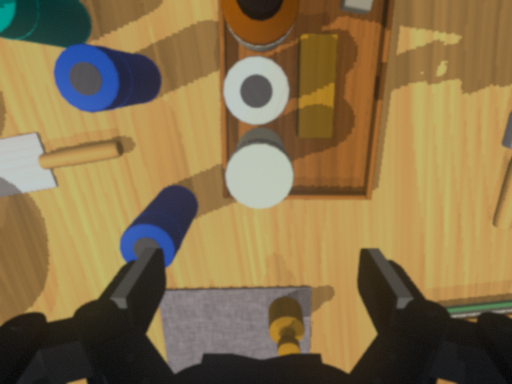

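The wrist view shows the jar lid at (259,175), can disc at (257,91) and bar at (318,86). All are within about 3 px of the predictions, so the positions hold. I'll go down on the jar.

>>> step_arm(
  commands=[
    [100, [3, -2, 40], 0],
    [100, [3, -2, 85], 0],
    [100, [3, -2, 125], 0],
    [100, [3, -2, 145], 0],
    [100, [3, -2, 150], 0],
    [100, [3, -2, 150], 0],
    [50, [3, -2, 150], 0],
    [50, [3, -2, 150], 0],
    [50, [3, -2, 150], 0],
    [50, [3, -2, 150], 0],
    [50, [3, -2, 150], 0],
    [50, [3, -2, 150], 0],
  ],
)

```text
t: 3.15
tool_pos: [0.56, -0.0287, 0.2566]
tool_rot: [2.353, 2.078, 0.003]
contact_force: [-0.2, -1.1, 5.9]
opening: 0.0546
grip_force: 43.3
```

```bash
python3 go.py .5605 -.0318 .40 -7
```

```text
pos [ 0.56   -0.0287  0.2566] yawY -7.1 tilt [ 0.003 -0.001 -1.   ] shift [  -3.     1.3 -143.4] turn -0.1 t 3.15 open 0.0546 grip 43.29259514808655 F [-0.2 -1.1  5.9]
```

>>> step_arm(
  commands=[
    [50, [0, 0, -30], 0],
    [50, [0, 0, -75], 0],
    [50, [0, 0, -120], 0],
    [50, [-20, -5, -150], 0],
    [50, [-70, -15, -160], 0],
    [50, [-130, -28, -160], 0],
    [50, [-190, -42, -160], 0],
    [50, [-250, -55, -160], 0],
    [50, [-300, -66, -160], 0],
    [50, [-335, -74, -160], 0],
    [50, [-351, -77, -160], 0],
    [50, [-351, -77, -160], 0],
  ],
)

```text
t: 4.65
tool_pos: [0.4392, -0.3676, 0.4139]
tool_rot: [-2.355, -2.077, -0.001]
contact_force: [-0.5, 0.1, -2.2]
opening: 0.0551
grip_force: 43.6
```

```bash
python3 go.py .44 -.368 .2566 -7.1
```

```text
pos [ 0.4392 -0.3676  0.4139] yawY -7.16 tilt [-0.001  0.002 -1.   ] shift [ -0.5   0.9 157.3] turn -0.1 t 4.65 open 0.0551 grip 43.56524169445038 F [-0.5  0.1 -2.2]
```

>>> step_arm(
  commands=[
    [50, [0, 0, 50], 0],
    [50, [0, 0, 100], 0],
    [50, [0, 0, 135], 0],
    [50, [0, 0, 150], 0],
    [50, [0, 0, 156], 0],
    [50, [0, 0, 158], 0],
    [50, [0, 0, 159], 0],
    [50, [0, 0, 159], 0],
    [50, [0, 0, 159], 0],
  ],
)

```text
t: 5.78
tool_pos: [0.4396, -0.3676, 0.2564]
tool_rot: [2.354, 2.079, 0.0]
contact_force: [-0.1, -0.1, -2.5]
opening: 0.0547
grip_force: 43.6
```

>>> step_arm(
  commands=[
    [50, [0, 0, 1], 0],
    [50, [0, 0, 2], 0],
    [50, [0, 0, 2.5], 0],
    [50, [0, 0, 2.5], 0],
  ],
)

```text
t: 6.28
tool_pos: [0.4397, -0.3677, 0.2547]
tool_rot: [2.354, 2.08, -0.001]
contact_force: [-3.0, 1.8, 5.7]
opening: 0.0549
grip_force: 44.3
```

>>> step_arm(
  commands=[
    [100, [0, 0, 0], 0],
    [100, [0, 0, 0], 0],
    [100, [0, 0, 0], 0],
    [100, [0, 0, -30], 0],
    [100, [0, 0, -80], 0],
    [100, [0, 0, -130], 0],
    [100, [50, 10, -150], 0],
    [100, [110, 20, -155], 0],
    [100, [170, 31, -155], 0],
    [100, [230, 42, -155], 0],
    [100, [290, 53, -155], 0],
    [100, [345, 64, -155], 0],
  ],
)

```text
t: 7.78
tool_pos: [0.5458, -0.0308, 0.4083]
tool_rot: [2.354, 2.08, 0.001]
contact_force: [0.4, -0.6, -1.2]
opening: 0.0853
grip_force: 0.0
```

>>> step_arm(
  commands=[
    [100, [40, 6, 0], 0],
    [100, [63, 12, 0], 0],
    [100, [70, 12, 0], 0],
    [100, [70, 12, 0], 0],
  ],
)

```text
t: 8.28
tool_pos: [0.566, 0.035, 0.408]
tool_rot: [-2.354, -2.08, 0.001]
contact_force: [0.6, 1.0, 0.9]
opening: 0.0854
grip_force: 0.0
```

```bash
python3 go.py .567 .0353 .254 -7.1
```

```text
pos [0.566 0.035 0.408] yawY -7.08 tilt [-0. -0. -1.] shift [  0.5   1.  154. ] turn 0.0 t 8.275 open 0.0854 grip 0.0 F [0.6 1.  0.9]
```

>>> step_arm(
  commands=[
    [100, [0.5, 1, 45], 0],
    [100, [0.5, 1, 95], 0],
    [100, [0.5, 1, 130], 0],
    [100, [0.5, 1, 147], 0],
    [100, [0.5, 1, 153], 0],
    [100, [0.5, 1, 154], 0],
    [40, [0.5, 1, 154], 0],
    [40, [0.5, 1, 154], 0],
    [40, [0.5, 1, 154], 0],
    [40, [0.5, 1, 154], 0],
    [40, [0.5, 1, 154], 0],
    [40, [0.5, 1, 154], 0],
  ],
)

```text
t: 9.78
tool_pos: [0.5676, 0.0355, 0.2557]
tool_rot: [2.354, 2.079, 0.002]
contact_force: [-2.0, -0.7, 6.0]
opening: 0.0491
grip_force: 40.9
```

```bash
python3 go.py .4685 -.301 .41 -7.1
```

```text
pos [0.5676 0.0355 0.2557] yawY -7.08 tilt [ 0.001 -0.    -1.   ] shift [-346.2  -56.7 -154.4] turn 0.0 t 9.775 open 0.0491 grip 40.923834443092346 F [-2.  -0.7  6. ]
```

>>> step_arm(
  commands=[
    [40, [0, 0, -30], 0],
    [40, [0, 0, -75], 0],
    [40, [0, 0, -120], 0],
    [40, [-15, -3, -150], 0],
    [40, [-65, -11, -160], 0],
    [40, [-125, -20, -160], 0],
    [40, [-185, -30, -160], 0],
    [40, [-245, -40, -160], 0],
    [40, [-295, -48, -160], 0],
    [40, [-330, -54, -160], 0],
    [40, [-346, -57, -160], 0],
    [40, [-346, -57, -160], 0],
  ],
)

```text
t: 11.28
tool_pos: [0.4677, -0.3012, 0.4135]
tool_rot: [-2.355, -2.077, -0.0]
contact_force: [0.1, -0.8, -2.6]
opening: 0.0491
grip_force: 42.6
```

>>> step_arm(
  commands=[
    [40, [0, 0, 50], 0],
    [40, [0, 0, 100], 0],
    [40, [0, 0, 135], 0],
    [40, [0, 0, 150], 0],
    [40, [0, 0, 156], 0],
    [40, [0, 0, 158], 0],
    [40, [0, 0, 158], 0],
    [40, [0, 0, 158], 0],
  ],
)

```text
t: 12.28
tool_pos: [0.4683, -0.3012, 0.2575]
tool_rot: [2.353, 2.078, 0.001]
contact_force: [-1.1, 0.5, -2.3]
opening: 0.0493
grip_force: 42.6
```

>>> step_arm(
  commands=[
    [40, [0, 0, 1.5], 0],
    [40, [0, 0, 3], 0],
    [40, [0, 0, 4], 0],
    [40, [0, 0, 4], 0],
  ],
)

```text
t: 12.78
tool_pos: [0.4681, -0.3012, 0.2537]
tool_rot: [2.354, 2.08, -0.001]
contact_force: [-3.0, 2.5, 5.4]
opening: 0.0488
grip_force: 43.4
```

>>> step_arm(
  commands=[
    [100, [0, 0, 0], 0],
    [100, [0, 0, 0], 0],
    [100, [0, 0, 0], 0],
    [100, [0, 0, -30], 0],
    [100, [0, 0, -80], 0],
    [100, [0, 0, -130], 0],
    [100, [50, 7, -150], 0],
    [100, [110, 15, -155], 0],
    [100, [170, 24, -155], 0],
    [100, [230, 32, -155], 0],
    [100, [290, 41, -155], 0],
    [100, [345, 49, -155], 0],
  ],
)

```text
t: 14.28
tool_pos: [0.5593, 0.0376, 0.4073]
tool_rot: [2.354, 2.08, 0.001]
contact_force: [-0.1, -0.2, 0.5]
opening: 0.0855
grip_force: 0.0
```

>>> step_arm(
  commands=[
    [80, [40, 6, 0], 0],
    [80, [60, 8, 0], 0],
    [80, [65, 8.5, 0], 0],
    [80, [65, 8.5, 0], 0],
    [80, [65, 8.5, 0], 0],
  ],
)

```text
t: 14.9
tool_pos: [0.5756, 0.0977, 0.4072]
tool_rot: [2.356, 2.078, -0.0]
contact_force: [0.8, 0.4, 0.3]
opening: 0.0682
grip_force: 0.0
```

```bash
python3 go.py .576 .0985 .281 -7.1
python3 - <<'E'
from h import *
im,I=shot('wrist','w2')
for n,p in dict(bottle=(.5763,.0979,.141),jar=(.5600,-.0310,.006),can=(.5666,.0356,.006),bar=(.6246,.0276,.03)).items(): print(n,proj(I,p).round(1))
E
```

```text
pos [0.5756 0.0977 0.4072] yawY -7.19 tilt [-0. -0. -1.] shift [  0.9   0.3 126.2] turn -0.1 t 14.9 open 0.0682 grip 0.0 F [0.8 0.4 0.3]
bottle [262.8 190.1]
jar [262.2 254.4]
can [260.7 204.4]
bar [312.9 212.7]
```

View pics/w2.png

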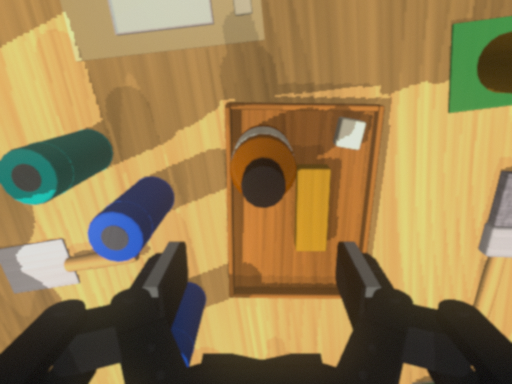

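The bottle cap is at (264,185), a few px from the prediction, and the bar is at (313,210), aligned with the tray. Now I'll take the bottle.

>>> step_arm(
  commands=[
    [80, [2, 0.3, 40], 0],
    [80, [2, 0.3, 80], 0],
    [80, [2, 0.3, 110], 0],
    [80, [2, 0.3, 122], 0],
    [80, [2, 0.3, 126], 0],
    [80, [2, 0.3, 126], 0],
    [20, [2, 0.3, 126], 0],
    [20, [2, 0.3, 126], 0],
    [20, [2, 0.3, 126], 0],
    [20, [2, 0.3, 126], 0],
    [20, [2, 0.3, 126], 0],
    [20, [2, 0.3, 126], 0],
  ],
)

```text
t: 16.45
tool_pos: [0.5767, 0.1009, 0.2825]
tool_rot: [2.354, 2.079, 0.003]
contact_force: [0.3, -0.4, 5.3]
opening: 0.033
grip_force: 40.4
```

```bash
python3 go.py .437 -.232 .44 -7.1
```

```text
pos [0.5767 0.1009 0.2825] yawY -7.09 tilt [ 0.002  0.    -1.   ] shift [-347.5  -97.2 -157.8] turn 0.0 t 16.45 open 0.033 grip 40.39587736129761 F [ 0.3 -0.4  5.3]
```

>>> step_arm(
  commands=[
    [20, [0, 0, -30], 0],
    [20, [0, 0, -75], 0],
    [20, [0, 0, -120], 0],
    [20, [-15, -4, -150], 0],
    [20, [-65, -18, -160], 0],
    [20, [-125, -34, -160], 0],
    [20, [-185, -50, -160], 0],
    [20, [-245, -66, -160], 0],
    [20, [-300, -80, -160], 0],
    [20, [-338, -91, -160], 0],
    [20, [-357, -96, -160], 0],
    [20, [-357, -96, -160], 0],
  ],
)

```text
t: 17.95
tool_pos: [0.436, -0.2424, 0.4391]
tool_rot: [-2.355, -2.074, 0.001]
contact_force: [0.5, 1.1, -4.1]
opening: 0.0329
grip_force: 41.1
```

>>> step_arm(
  commands=[
    [20, [0, 0, 50], 0],
    [20, [0, 0, 100], 0],
    [20, [0, 0, 135], 0],
    [20, [0, 0, 150], 0],
    [20, [0, 0, 156], 0],
    [20, [0, 0, 158], 0],
    [20, [0, 0, 158], 0],
    [20, [0, 0, 158], 0],
  ],
)

```text
t: 18.95
tool_pos: [0.4371, -0.2419, 0.2845]
tool_rot: [2.353, 2.078, 0.001]
contact_force: [-0.0, 0.6, -3.9]
opening: 0.0332
grip_force: 40.9
```

Contact is expected near z 0.2805.

>>> step_arm(
  commands=[
    [20, [0, 0, 1.5], 0],
    [20, [0, 0, 3], 0],
    [20, [0, 0, 4], 0],
    [20, [0, 0, 4], 0],
  ],
)

```text
t: 19.45
tool_pos: [0.4372, -0.2418, 0.2807]
tool_rot: [2.354, 2.079, 0.0]
contact_force: [-2.8, 2.7, 4.9]
opening: 0.0329
grip_force: 42.1
```

>>> step_arm(
  commands=[
    [100, [0, 0, 0], 0],
    [100, [0, 0, 0], 0],
    [100, [0, 0, 0], 0],
    [100, [0, 0, -30], 0],
    [100, [0, 0, -80], 0],
    [100, [0, 0, -110], 0],
    [100, [40, 21, -120], 0],
    [100, [90, 47, -120], 0],
    [100, [140, 73, -120], 0],
    [100, [190, 100, -120], 0],
    [100, [240, 126, -120], 0],
    [70, [275, 145, -120], 0],
  ],
)

```text
t: 20.95
tool_pos: [0.6156, 0.0156, 0.3989]
tool_rot: [-2.353, -2.082, -0.0]
contact_force: [-0.1, -1.1, 0.0]
opening: 0.0696
grip_force: 0.0
```

>>> step_arm(
  commands=[
    [70, [14, 7, 20], 0],
    [70, [16, 8, 60], 0],
    [70, [16, 8, 90], 0],
    [70, [16, 8, 100], 0],
    [70, [16, 8, 100], 0],
  ],
)

```text
t: 21.58
tool_pos: [0.6242, 0.0278, 0.2982]
tool_rot: [-2.354, -2.078, 0.002]
contact_force: [0.7, -0.0, 0.5]
opening: 0.0597
grip_force: 0.0
```

```bash
cat > w.py <<'E'
from h import *
im,I=shot('wrist','w3'); h=cv2.cvtColor(im,cv2.COLOR_RGB2HSV)
m=cv2.inRange(h,(19,120,60),(32,255,255)); u,v=proj(I,(.6246,.028,.03)).astype(int); print(u,v,h[v,u])
m=cv2.morphologyEx(m,cv2.MORPH_OPEN,np.ones((3,3)))
C=min(cv2.findContours(m,0,2)[0],key=lambda c:-cv2.pointPolygonTest(c,(float(u),float(v)),True))
q=cv2.boxPoints(cv2.minAreaRect(C)); print(q.round(0).tolist())
P=np.array([ray(I,*p,.03)[:2] for p in C[:,0]]); r=cv2.minAreaRect((P*1000).astype(np.float32)); print(r)
cv2.drawContours(im,[C],-1,(255,0,0),1); cv2.imwrite('pics/w3a.png',im[:,:,::-1])
E
python3 w.py; python3 go.py .6246 .0285 .24 -7
```

```text
263 189 [ 20 205 199]
[[238.0, 246.0], [238.0, 119.0], [286.0, 119.0], [286.0, 246.0]]
((624.4263305664062, 30.37356948852539), (99.72942352294922, 35.30183029174805), 83.06621551513672)
pos [0.6247 0.0278 0.2997] yawY -7.13 tilt [ 0.001 -0.    -1.   ] shift [ 0.7 -0.2 59.7] turn -0.1 t 21.625 open 0.0602 grip 0.0 F [-0.2  0.4  0.8]
```

View pics/w3a.png

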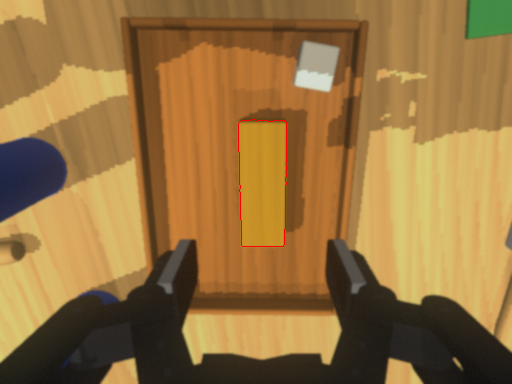

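The bar box in the wrist view spans (238–286, 119–246). That puts it at (0.6244, 0.0304) with yaw −6.9°, aligned with the tool. Next I'll grasp it.

>>> step_arm(
  commands=[
    [70, [1.5, -0.2, 40], 0],
    [70, [1.5, -0.2, 80], 0],
    [70, [1.5, -0.2, 105], 0],
    [70, [1.5, -0.2, 115], 0],
    [70, [1.5, -0.2, 118], 0],
    [70, [1.5, -0.2, 118], 0],
    [20, [1.5, -0.2, 118], 0],
    [20, [1.5, -0.2, 118], 0],
    [20, [1.5, -0.2, 118], 0],
    [20, [1.5, -0.2, 118], 0],
    [20, [1.5, -0.2, 118], 0],
  ],
  squeeze=60,
)

```text
t: 23.0
tool_pos: [0.6253, 0.0298, 0.1828]
tool_rot: [2.353, 2.079, 0.002]
contact_force: [-0.9, -0.4, 5.8]
opening: 0.0347
grip_force: 63.9
```

```bash
python3 go.py .4967 .3105 .32 -0.9
```

```text
pos [0.6253 0.0298 0.1828] yawY -7.09 tilt [ 0.002 -0.    -1.   ] shift [ 262.7 -162.  -137.5] turn -6.2 t 23.0 open 0.0347 grip 63.86929750442505 F [-0.9 -0.4  5.8]
```

>>> step_arm(
  commands=[
    [20, [0, 0, -20], 0],
    [20, [0, 0, -60], 0],
    [20, [0, 0, -100], 0],
    [20, [20, -12, -135], 0],
    [20, [65, -40, -150], 0],
    [20, [115, -71, -150], -2],
    [20, [165, -102, -150], -4],
    [20, [212, -131, -150], -6.2],
    [20, [245, -151, -150], -6.2],
    [20, [260, -161, -150], -6.2],
    [20, [263, -162, -150], -6.2],
    [20, [263, -162, -150], -6.2],
  ],
)

```text
t: 24.5
tool_pos: [0.4966, 0.31, 0.331]
tool_rot: [2.239, 2.203, -0.001]
contact_force: [0.1, -0.2, -5.3]
opening: 0.0346
grip_force: 62.5
```

```bash
cat > w4.py <<'E'
from h import *
im,I=shot('wrist','w4')
for n,z in (('plate',.008),):
  a=np.radians(-.9); 
  for sx,sy in ((1,1),(1,-1),(-1,-1),(-1,1)):
    p=(.4967+sx*.05*np.cos(a)-sy*.075*np.sin(a),.3105+sx*.05*np.sin(a)+sy*.075*np.cos(a),z); print(proj(I,p).round(1))
E
python3 w4.py;  python3 go.py .4967 .3105 .19 -0.9
```

```text
[321.4  83.6]
[312.9 244.2]
[210.7 244.2]
[202.3  83.7]
pos [0.4968 0.3098 0.331 ] yawY -0.97 tilt [-0.    -0.001 -1.   ] shift [ 8.00e-01 -1.00e-01  1.41e+02] turn -0.1 t 24.55 open 0.035 grip 62.549285888671875 F [ 0.1 -0.3 -4.8]
```

View pics/w4.png

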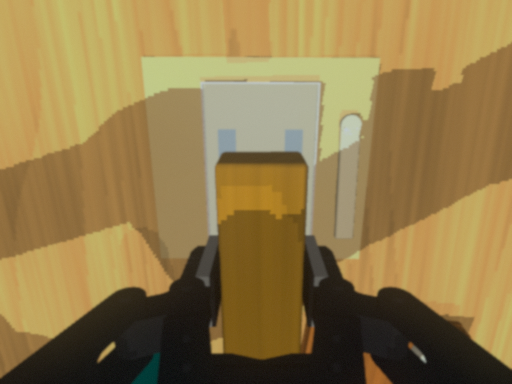

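The plate's far corners are at (203,82) and (321,82), within 2 px of the prediction, and the bar is held square over it. I'll lower it.

>>> step_arm(
  commands=[
    [20, [1.2, 0, 45], 0],
    [20, [1.2, 0, 90], 0],
    [20, [1.2, 0, 120], 0],
    [20, [1.2, 0, 135], 0],
    [20, [1.2, 0, 140], 0],
    [20, [1.2, 0, 142], 0],
    [20, [1.2, 0, 143], 0],
    [20, [1.2, 0, 143], 0],
    [20, [1.2, 0, 143], 0],
  ],
)

```text
t: 25.68
tool_pos: [0.4964, 0.3122, 0.1888]
tool_rot: [2.238, 2.204, 0.001]
contact_force: [0.7, 0.5, -5.6]
opening: 0.0345
grip_force: 62.4
```

>>> step_arm(
  commands=[
    [20, [-1, 0, 1], 0],
    [20, [-1, 0, 2], 0],
    [20, [-1, 0, 3], 0],
    [20, [-1, 0, 3.5], 0],
    [20, [-1, 0, 3.5], 0],
    [20, [-1, 0, 3.5], 0],
  ],
)

```text
t: 26.42
tool_pos: [0.4963, 0.3111, 0.1848]
tool_rot: [2.239, 2.204, 0.0]
contact_force: [-1.0, 0.2, -3.5]
opening: 0.0345
grip_force: 62.7
```

>>> step_arm(
  commands=[
    [20, [0, 0, 0.5], 0],
    [20, [0, 0, 0.8], 0],
    [20, [0, 0, 0.8], 0],
  ],
)

```text
t: 26.8
tool_pos: [0.4964, 0.3111, 0.1848]
tool_rot: [2.239, 2.204, -0.0]
contact_force: [-4.2, -2.1, 4.5]
opening: 0.0346
grip_force: 63.9
```

>>> step_arm(
  commands=[
    [40, [0, 0, 0], 0],
    [60, [0, 0, 0], 0],
    [65, [0, 0, 0], 0],
    [65, [0, 0, 0], 0],
    [65, [0, 0, -25], 0],
    [65, [0, 0, -75], 0],
    [65, [0, 0, -130], 0],
    [65, [0, 0, -185], 0],
    [65, [-20, -2, -225], 0],
    [65, [-70, -6, -230], 2],
    [65, [-125, -11, -230], 4],
    [65, [-180, -16, -230], 6.1],
  ],
)

```text
t: 28.3
tool_pos: [0.4771, 0.1299, 0.4143]
tool_rot: [2.352, 2.081, 0.002]
contact_force: [0.8, -0.4, 0.8]
opening: 0.0556
grip_force: 0.0
```

```bash
python3 - <<'E'
from h import *
im,I=shot('top','t2'); h=cv2.cvtColor(im,cv2.COLOR_RGB2HSV)
cv2.imwrite('pics/t2c.png',np.hstack([cv2.resize(im[y0:y0+110,x0:x0+100,::-1],None,fx=4,fy=4,interpolation=cv2.INTER_CUBIC) for x0,y0 in ((75,145),(355,140))]))
E
python3 go.py .4372 -.2418 .415 -7.1
```

```text
pos [0.4769 0.1256 0.4141] yawY -7.35 tilt [ 0.001 -0.005 -1.   ] shift [-369.4    7.7    0.8] turn -0.3 t 28.35 open 0.0555 grip 0.0 F [ 2.1 -1.8 -0.3]
```

View pics/t2c.png

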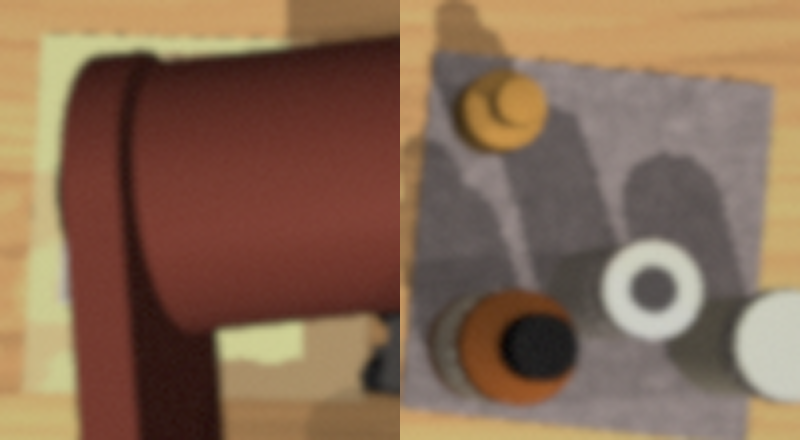

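On the mat, the bottle (cap at (538,347)), can (652,287) and jar (790,345) are all standing, and the knob weight is undisturbed. The arm hides the plate for now.

>>> step_arm(
  commands=[
    [80, [-60, 0, 0], 0],
    [80, [-115, 1, 0], 0],
    [80, [-170, 2, 0], 0],
    [80, [-225, 3, 0], 0],
    [80, [-280, 5, 0], 0],
    [80, [-325, 6, 0], 0],
    [80, [-355, 7, 0], 0],
    [80, [-366, 8, 0], 0],
    [80, [-366, 8, 0], 0],
    [80, [-366, 8, 0], 0],
  ],
  squeeze=40,
)

```text
t: 29.6
tool_pos: [0.4411, -0.232, 0.4139]
tool_rot: [-2.351, -2.083, -0.001]
contact_force: [0.1, -1.7, -0.7]
opening: 0.0683
grip_force: 0.0
```

```bash
python3 go.py .4372 -.2418 .2807 -7.1
```

```text
pos [ 0.4411 -0.232   0.4139] yawY -6.92 tilt [ 0.  0. -1.] shift [-10.3  -2.7 133.2] turn 0.2 t 29.6 open 0.0683 grip 0.0 F [ 0.1 -1.7 -0.7]
```

>>> step_arm(
  commands=[
    [80, [-10.3, -2.7, 30], 0.2],
    [80, [-10.3, -2.7, 70], 0.2],
    [80, [-10.3, -2.7, 105], 0.2],
    [80, [-10.3, -2.7, 125], 0.2],
    [80, [-10.3, -2.7, 132], 0.2],
    [80, [-10.3, -2.7, 133], 0.2],
    [20, [-10.3, -2.7, 133], 0.2],
    [20, [-10.3, -2.7, 133], 0.2],
    [20, [-10.3, -2.7, 133], 0.2],
    [20, [-10.3, -2.7, 133], 0.2],
    [20, [-10.3, -2.7, 133], 0.2],
    [20, [-10.3, -2.7, 133], 0.2],
  ],
)

```text
t: 31.1
tool_pos: [0.4373, -0.2432, 0.2823]
tool_rot: [2.355, 2.076, 0.001]
contact_force: [-0.8, 1.0, 5.0]
opening: 0.0332
grip_force: 40.7
```

```bash
python3 go.py .5767 .1009 .44 -7.1
```

```text
pos [ 0.4373 -0.2432  0.2823] yawY -7.2 tilt [ 0.002 -0.001 -1.   ] shift [ 358.7   95.4 -157.8] turn -0.1 t 31.1 open 0.0332 grip 40.650601387023926 F [-0.8  1.   5. ]
```

>>> step_arm(
  commands=[
    [20, [0, 0, -30], 0],
    [20, [0, 0, -75], 0],
    [20, [0, 0, -120], 0],
    [20, [15, 4, -150], 0],
    [20, [65, 17, -160], 0],
    [20, [125, 33, -160], 0],
    [20, [185, 49, -160], 0],
    [20, [245, 65, -160], 0],
    [20, [300, 80, -160], 0],
    [20, [338, 90, -160], 0],
    [20, [357, 95, -160], -0.1],
    [20, [357, 95, -160], -0.1],
  ],
)

```text
t: 32.6
tool_pos: [0.5759, 0.1, 0.4395]
tool_rot: [-2.352, -2.081, 0.004]
contact_force: [-0.4, -0.9, -3.8]
opening: 0.0326
grip_force: 41.0
```

>>> step_arm(
  commands=[
    [20, [0, 0, 20], 0],
    [20, [0, 0, 20], 0],
    [20, [0, 0, 20], 0],
  ],
)

```text
t: 32.98
tool_pos: [0.5756, 0.0986, 0.4203]
tool_rot: [-2.356, -2.078, 0.001]
contact_force: [0.0, 0.4, -3.6]
opening: 0.0328
grip_force: 40.9
```

```bash
python3 go.py .5768 .0995 .2841 -7.1
```

```text
pos [0.5756 0.0986 0.4203] yawY -7.17 tilt [-0.001 -0.    -1.   ] shift [  1.1   1.2 136.2] turn -0.1 t 32.975 open 0.0328 grip 40.936957597732544 F [ 0.   0.4 -3.6]
```

>>> step_arm(
  commands=[
    [20, [1, 1, 45], 0],
    [20, [1, 1, 85], 0],
    [20, [1, 1, 115], 0],
    [20, [1, 1, 127], 0],
    [20, [1, 1, 131], 0],
    [20, [1, 1, 131], 0],
    [20, [1, 1, 131], 0],
  ],
)

```text
t: 33.85
tool_pos: [0.5776, 0.1003, 0.2917]
tool_rot: [2.353, 2.078, 0.004]
contact_force: [-0.8, -0.3, -3.5]
opening: 0.0331
grip_force: 40.9
```

```bash
python3 go.py .5768 .0995 .2841 -7.1
```

```text
pos [0.5776 0.1003 0.2917] yawY -7.1 tilt [ 0.003  0.    -1.   ] shift [-0.9 -0.7  7.6] turn 0.0 t 33.85 open 0.0331 grip 40.926854610443115 F [-0.8 -0.3 -3.5]
```

>>> step_arm(
  commands=[
    [20, [-0.6, -0.6, 3], 0],
    [20, [-0.6, -0.6, 5], 0],
    [20, [-0.6, -0.6, 6], 0],
    [20, [-0.6, -0.6, 7], 0],
    [20, [-0.6, -0.6, 7], 0],
    [20, [-0.6, -0.6, 7], 0],
  ],
)

```text
t: 34.6
tool_pos: [0.5765, 0.0999, 0.2844]
tool_rot: [-2.354, -2.08, -0.0]
contact_force: [-4.8, -0.7, 4.8]
opening: 0.0328
grip_force: 42.0
```

>>> step_arm(
  commands=[
    [80, [0, 0, 0], 0],
    [80, [0, 0, 0], 0],
    [80, [0, 0, 0], 0],
    [80, [0, 0, -30], 0],
    [80, [0, 0, -80], 0],
    [80, [0, 0, -120], 0],
    [100, [-50, -7, -130], 0],
    [100, [-110, -15, -130], 0],
    [100, [-170, -24, -130], 0],
    [100, [-230, -32, -130], 0],
    [100, [-290, -41, -130], 0],
    [100, [-345, -49, -130], 0],
  ],
)

```text
t: 36.1
tool_pos: [0.4842, -0.2384, 0.413]
tool_rot: [2.354, 2.079, 0.0]
contact_force: [0.8, 0.1, -0.9]
opening: 0.0855
grip_force: 0.0
```

>>> step_arm(
  commands=[
    [100, [-40, -6, 0], 0],
    [100, [-60, -9, 0], 0],
    [100, [-66, -9, 0], 0],
    [100, [-66, -9, 0], 0],
    [100, [-66, -9, 0], 0],
  ],
)

```text
t: 36.72
tool_pos: [0.4685, -0.2998, 0.4129]
tool_rot: [-2.353, -2.082, -0.0]
contact_force: [-0.4, 0.5, 0.3]
opening: 0.0854
grip_force: 0.0
```

```bash
python3 go.py .4681 -.3012 .2537 -7.1
```

```text
pos [ 0.4685 -0.2998  0.4129] yawY -6.99 tilt [ 0.  0. -1.] shift [ -1.5  -0.3 159.2] turn 0.1 t 36.725 open 0.0854 grip 0.0 F [-0.4  0.5  0.3]
```

>>> step_arm(
  commands=[
    [100, [-1, -0.3, 45], 0],
    [100, [-1, -0.3, 95], 0],
    [100, [-1, -0.3, 135], 0],
    [100, [-1, -0.3, 152], 0],
    [100, [-1, -0.3, 158], 0],
    [100, [-1, -0.3, 158], 0],
    [40, [-1, -0.3, 158], 0],
    [40, [-1, -0.3, 158], 0],
    [40, [-1, -0.3, 158], 0],
    [40, [-1, -0.3, 158], 0],
    [40, [-1, -0.3, 158], 0],
    [40, [-1, -0.3, 158], 0],
  ],
)

```text
t: 38.22
tool_pos: [0.4679, -0.3023, 0.2565]
tool_rot: [2.353, 2.078, -0.0]
contact_force: [-2.0, 0.7, 5.8]
opening: 0.0492
grip_force: 41.0
```

```bash
python3 go.py .5676 .0355 .41 -7.1
```

```text
pos [ 0.4679 -0.3023  0.2565] yawY -7.1 tilt [ 0.001 -0.001 -1.   ] shift [ 347.3   57.4 -153.9] turn 0.0 t 38.225 open 0.0492 grip 40.993518233299255 F [-2.   0.7  5.8]
```

>>> step_arm(
  commands=[
    [40, [0, 0, -30], 0],
    [40, [0, 0, -75], 0],
    [40, [0, 0, -120], 0],
    [40, [15, 3, -150], 0],
    [40, [65, 11, -160], 0],
    [40, [125, 21, -160], 0],
    [40, [185, 31, -160], 0],
    [40, [245, 41, -160], 0],
    [40, [295, 49, -160], 0],
    [40, [330, 55, -160], 0],
    [40, [346, 57, -160], 0],
    [40, [346, 57, -160], 0],
  ],
)

```text
t: 39.72
tool_pos: [0.5668, 0.0349, 0.4141]
tool_rot: [-2.353, -2.081, 0.002]
contact_force: [-0.0, -0.4, -3.8]
opening: 0.0488
grip_force: 42.6
```

>>> step_arm(
  commands=[
    [40, [0, 0, 40], 0],
    [40, [0, 0, 90], 0],
    [40, [0, 0, 125], 0],
    [40, [0, 0, 145], 0],
    [40, [0, 0, 152], 0],
    [40, [0, 0, 152], 0],
    [40, [0, 0, 152], 0],
  ],
)

```text
t: 40.6
tool_pos: [0.5677, 0.0343, 0.2649]
tool_rot: [2.353, 2.078, 0.004]
contact_force: [-0.9, 0.4, -3.3]
opening: 0.049
grip_force: 42.7
```

```bash
python3 go.py .5674 .0344 .2585 -7.1
```

```text
pos [0.5677 0.0343 0.2649] yawY -7.1 tilt [ 0.003 -0.    -1.   ] shift [ 0.  -0.3  6.4] turn 0.0 t 40.6 open 0.049 grip 42.67094314098358 F [-0.9  0.4 -3.3]
```

>>> step_arm(
  commands=[
    [40, [0.3, -0.2, 3], 0],
    [40, [0.3, -0.2, 5], 0],
    [40, [0.3, -0.2, 6], 0],
    [40, [0.3, -0.2, 6.5], 0],
    [40, [0.3, -0.2, 6.5], 0],
  ],
)

```text
t: 41.22
tool_pos: [0.5671, 0.0349, 0.2585]
tool_rot: [2.354, 2.08, 0.0]
contact_force: [-4.5, 0.1, 7.7]
opening: 0.049
grip_force: 43.7
```

>>> step_arm(
  commands=[
    [100, [0, 0, 0], 0],
    [100, [0, 0, 0], 0],
    [100, [0, 0, 0], 0],
    [100, [0, 0, -30], 0],
    [100, [0, 0, -80], 0],
    [100, [0, 0, -130], 0],
    [100, [-50, -10, -150], 0],
    [100, [-110, -20, -155], 0],
    [100, [-170, -31, -155], 0],
    [100, [-230, -42, -155], 0],
    [100, [-290, -53, -155], 0],
    [100, [-345, -64, -155], 0],
  ],
)

```text
t: 42.72
tool_pos: [0.4596, -0.3016, 0.4114]
tool_rot: [2.355, 2.079, 0.0]
contact_force: [0.5, 0.4, 0.0]
opening: 0.085
grip_force: 0.0
```

>>> step_arm(
  commands=[
    [100, [-40, -6, 0], 0],
    [100, [-63, -12, 0], 0],
    [100, [-70, -12.5, 0], 0],
    [100, [-70, -12.5, 0], 0],
    [100, [-70, -12.5, 0], 0],
  ],
)

```text
t: 43.35
tool_pos: [0.44, -0.3667, 0.4114]
tool_rot: [-2.353, -2.081, -0.0]
contact_force: [-0.5, 1.0, -0.6]
opening: 0.0852
grip_force: 0.0
```

```bash
python3 go.py .4397 -.3677 .2547 -7.1
```

```text
pos [ 0.44   -0.3667  0.4114] yawY -7.02 tilt [ 0.  0. -1.] shift [ -1.1  -0.2 156.7] turn 0.1 t 43.35 open 0.0852 grip 0.0 F [-0.5  1.  -0.6]
```

>>> step_arm(
  commands=[
    [100, [-0.6, -0.2, 45], 0],
    [100, [-0.6, -0.2, 95], 0],
    [100, [-0.6, -0.2, 135], 0],
    [100, [-0.6, -0.2, 151], 0],
    [100, [-0.6, -0.2, 157], 0],
    [100, [-0.6, -0.2, 157], 0],
    [50, [-0.6, -0.2, 157], 0],
    [50, [-0.6, -0.2, 157], 0],
    [50, [-0.6, -0.2, 157], 0],
    [50, [-0.6, -0.2, 157], 0],
    [50, [-0.6, -0.2, 157], 0],
    [50, [-0.6, -0.2, 157], 0],
  ],
)

```text
t: 44.85
tool_pos: [0.4397, -0.3687, 0.2563]
tool_rot: [2.353, 2.078, -0.0]
contact_force: [-1.8, 1.7, 6.6]
opening: 0.0547
grip_force: 42.9
```

```bash
python3 go.py .5600 -.0287 .41 -7.1
```

```text
pos [ 0.4397 -0.3687  0.2563] yawY -7.1 tilt [ 0.002 -0.002 -1.   ] shift [ 352.    77.7 -154.2] turn 0.0 t 44.85 open 0.0547 grip 42.87216246128082 F [-1.8  1.7  6.6]
```

>>> step_arm(
  commands=[
    [50, [0, 0, -30], 0],
    [50, [0, 0, -75], 0],
    [50, [0, 0, -120], 0],
    [50, [15, 3, -150], 0],
    [50, [65, 14, -160], 0],
    [50, [125, 28, -160], 0],
    [50, [185, 41, -160], 0],
    [50, [245, 54, -160], 0],
    [50, [297, 66, -160], 0],
    [50, [335, 74, -160], 0],
    [50, [351, 78, -160], 0],
    [50, [351, 78, -160], 0],
  ],
)

```text
t: 46.35
tool_pos: [0.56, -0.029, 0.4137]
tool_rot: [-2.353, -2.081, 0.002]
contact_force: [-0.3, -0.2, -3.3]
opening: 0.0549
grip_force: 43.5
```

>>> step_arm(
  commands=[
    [50, [0, 0, 40], 0],
    [50, [0, 0, 90], 0],
    [50, [0, 0, 125], 0],
    [50, [0, 0, 145], 0],
    [50, [0, 0, 152], 0],
    [50, [0, 0, 152], 0],
    [50, [0, 0, 152], 0],
  ],
)

```text
t: 47.22
tool_pos: [0.5608, -0.0297, 0.2643]
tool_rot: [2.353, 2.078, 0.003]
contact_force: [-0.4, -0.4, -1.7]
opening: 0.0545
grip_force: 43.5
```

```bash
python3 go.py .5600 -.0297 .2582 -7.1
```

```text
pos [ 0.5608 -0.0297  0.2643] yawY -7.1 tilt [ 0.003 -0.001 -1.   ] shift [-0.1 -0.8  6.1] turn 0.0 t 47.225 open 0.0545 grip 43.503849506378174 F [-0.4 -0.4 -1.7]
```

>>> step_arm(
  commands=[
    [50, [0, -0.6, 3], 0],
    [50, [0, -0.6, 5], 0],
    [50, [0, -0.6, 6], 0],
    [50, [0, -0.6, 6.5], 0],
    [50, [0, -0.6, 6.5], 0],
  ],
)

```text
t: 47.85
tool_pos: [0.5599, -0.0294, 0.2583]
tool_rot: [2.354, 2.08, 0.0]
contact_force: [-4.4, 1.0, 9.0]
opening: 0.055
grip_force: 44.5
```

Now I'll release the jar, retract and clear the view.

>>> step_arm(
  commands=[
    [100, [0, 0, 0], 0],
    [100, [0, 0, 0], 0],
    [100, [0, 0, 0], 0],
    [100, [0, 0, -30], 0],
    [100, [0, 0, -80], 0],
    [100, [0, 0, -130], 0],
    [100, [-50, -10, -150], 0],
    [100, [-110, -20, -155], 0],
    [100, [-170, -31, -155], 0],
    [100, [-230, -42, -155], 0],
    [100, [-280, -52, -155], 0],
    [100, [-280, -52, -155], 0],
  ],
)

```text
t: 49.35
tool_pos: [0.4721, -0.3036, 0.4106]
tool_rot: [-2.36, -2.074, 0.001]
contact_force: [0.4, 0.9, -0.8]
opening: 0.0857
grip_force: 0.0
```

```bash
sed "s/top0.png/t3.png/" m.py > m3.py
python3 - <<'E'
from h import *
im,I=shot('top','t3')
b=im[85:255,70:320,::-1]; cv2.imwrite('pics/t3c.png',cv2.resize(b,None,fx=3.2,fy=3.2,interpolation=cv2.INTER_CUBIC))
E
python3 m3.py | egrep 'cap|disc|jar d|jar \['
```

```text
cap [0.5757 0.0996 0.141 ] d 0.033043547519458115
disc [0.5666 0.0359 0.118 ] d 0.025158401883725496
jar [ 0.5593 -0.031   0.114 ] d 0.04488580120294601
```

View pics/t3c.png

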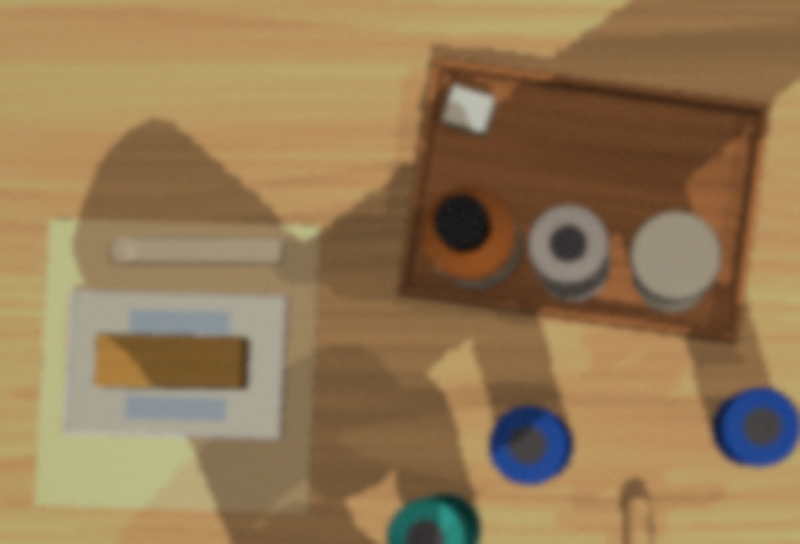

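The final view shows the bottle cap at (462,222), can (568,244) and jar (676,255) back in the row. The bar (95–245, 335–388) lies lengthwise on the plate (68–285, 290–437). The eraser and folder are in place. I'll check that the bar is centred.

Run:
```python
from h import *
I=eyes.camera_info('top')
f=lambda x,y,z: ray(I,(x+.5)/3.2-.5+70,(y+.5)/3.2-.5+85,z)
print('bar',np.mean([f(x,y,.032) for x,y in ((96,335),(244,338),(243,388),(95,387))],0).round(4),'plate',np.mean([f(x,y,.008) for x,y in ((72,290),(286,295),(281,438),(66,431))],0).round(4))
```

```text
bar [0.4954 0.3074 0.032 ] plate [0.4959 0.3098 0.008 ]
```

```bash
python3 -c "
from station import finish_job; print(finish_job())"
```

```text
the job is handed in; nothing more can be done
None
```

I handed the job in at about 49 s: all three containers are upright within about 2 mm of their starting spots and the bar lies lengthwise within about 3 mm of the plate's middle, with the eraser, knobbed weight and folder undisturbed; while on the mat, the jar's base may have overhung the edge by 1–3 mm.

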